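# Bed a whetstone on its strips

## Task

The whetstone clamped in the holder is sitting high and crooked: with closed fingertips, press its top down gently at one end and then the other, as often as it takes, until it beds so firmly on the two steel strips beneath it that neither strip slides any more. Then, with your fingers off the stone, check this by giving the strip tabs a light sideways nudge away from the robot, first the left strip and then the right; if one slides, press again and repeat both checks. Do not lean hard on the stone, leave the strips in place (to within a centimetre) and leave the things round about alone.

Things in the scene. Friction and masses are not known exactly. Their poses are not given: they have to be found in the camera images.
- stone: the grey whetstone, 55 x 150 x 25 mm, its ends gripped between the holder's jaws. Origin: centre of its underside; x points away from the robot, y along its length to the left end, z up. It only moves up and down and tilts, against jaw friction, and stays where it is left. At the start its underside is 3 to 6 mm above the strips at mid-length, tilted up to 0.03 rad; bedded, its top is 52 to 62 mm above the worktop
- stone_left (a point): point on the stone's top, straight over the left strip, 50 mm left of the stone's centre: press the left end here. An end begins to move at 5 to 6 N of downward push. Pressing one end down tilts the stone and lifts or unloads the other end, so the end pressed first may be loose again and need another press
- stone_right (a point): point on the stone's top, straight over the right strip, 50 mm right of the stone's centre: press the right end here. A press of 15 to 20 N on each end, once both are down on their strips, leaves both strips tight; after light presses they are loose; more than 30 N may crack the stone
- strip_left: the left steel strip: a loose flat bar 160 mm long (its x), 12 mm wide, 14 mm high, in a groove across the holder, under the stone. Origin: on its underside, 24 mm above the worktop at the start, near the middle of the stone's width; x points away from the robot. An upright tab stands on its near end. A loose strip slides along x at under 2 N; a tight one withstands a 4 N push
- strip_right: the right steel strip, same as the left, 100 mm to the right. Under each strip is a soft carrier that gives way downward at under 3 N and, 1 to 8.5 mm lower, firm rubber feet (14 N per mm). That depth cannot be seen and differs left and right: the strip must be pressed right down on its feet to become tight
- strip_left_tab (a point): centre of the upright tab at the near end of the left strip: a plate 8 mm thick (x), 24 mm wide (y), 36 mm high (z), 81 mm before the strip's origin; its top is 60 mm above the worktop at the start and sinks with the strip. Nudge its near face along +x, well below its top, with about 4 N for a moment
- strip_right_tab (a point): the same tab of the right strip
- holder: the black stone holder, fixed to the worktop: bed 80 x 196 mm, steel end jaws 52 mm high, with a screw and small knob beyond the left jaw. Origin: on the worktop under the middle of the stone; x points away from the robot, y to the left along the stone
- spread_jar: glass jar with a dark lid, bystander
- teaspoon: steel teaspoon, bystander

How it is judged:
On the way, in this order (a step that is already met when the one before it is completed fails the run):
1. the stone, not touched by the robot, is bedded on both strips: it presses on each with more than 2 N (contact force between stone and strip_left above 2 N and contact force between stone and strip_right above 2 N and contact force between each of the fingers, the arm and stone below 0.1 N), for 0.3 s.
2. the tight left strip is nudged: its tab is pushed from the side with more than 3 N for 0.15 s and the strip does not run away (contact force between the fingers and strip_left above 3 N and z of the grasp point in the frame of strip_left_tab below 0.03 m and linear speed of strip_left below 0.01 m/s and contact force between stone and strip_left above 1 N and contact force between stone and strip_right above 1 N), for 0.15 s.
3. the tight right strip is nudged: its tab is pushed from the side with more than 3 N for 0.15 s and the strip does not run away (contact force between the fingers and strip_right above 3 N and z of the grasp point in the frame of strip_right_tab below 0.03 m and linear speed of strip_right below 0.01 m/s and contact force between stone and strip_left above 1 N and contact force between stone and strip_right above 1 N), for 0.15 s.
At the end, for the whole second after the job is handed in: The stone is still bedded, pressing on each strip with more than 1.5 N; both strips are at rest within 10 mm of where they began; the robot is off the stone (contact force between stone and strip_left above 1.5 N and contact force between stone and strip_right above 1.5 N and contact force between each of the fingers, the arm and stone below 0.1 N and distance of each of strip_left, strip_right from where it was at the start of the episode below 0.01 m and linear speed of each of strip_left, strip_right below 0.005 m/s); the robot touches nothing.
It fails at once if the stone is pressed or struck with more than 30 N (contact force between any of the fingers, the arm and stone above 30 N).
It fails at once if a strip is pushed more than 10 mm from its place (distance of any of strip_left, strip_right from where it was at the start of the episode above 0.01 m).
It fails at once if a bystander is moved more than 20 mm (distance of any of spread_jar, teaspoon from where it was at the start of the episode above 0.02 m).
It also fails if it takes over 54 s, if anything falls off the work surface, if the arm or the gripper's body presses on something with over 40 N, if the wrist force passes 120 N, or if a joint passes its speed limit or range.

## Robot

A 6-joint arm with a two-finger parallel gripper is mounted at the origin on a cart in front of the work surface, level with it; the furniture and walls round the work are solid. World frame = base frame: x ahead of the robot, y to its left, z up, the work surface at z = 0. Lengths are in m, angles in rad, forces in N, time in s.
With the tool pointing down it reaches from about 0.35 to 0.975 m from the base axis. Payload 4.9 kg.
Tool frame: the origin (TCP) lies on the centre line of the jaws, within the pads' length; the fingertips stand 17 mm ahead of it and the grasp point (between the pads) lies 2 mm behind it; z points along the fingers, y is the line along which they close (so a half turn about z gives the same grasp; the last joint's range is limited). The gripper opens to 85 mm and grips with 20 to 120 N. Pads are 22 mm wide; open, the fingers measure 114 mm over their backs; the gripper's body (76 mm by 85 mm) begins 54 mm behind the grasp point. The pads swing forward as they close: fully open they stand 13 mm farther back than shut.
Start: joints at [1.123, 0.053, 1.613, -0, 1.476, -0.119], TCP at [0.202, 0.592, 0.248] pointing down, gripper open.
Joint ranges: [-3.01, 3.01], [-1.01, 2.22], [0.06, 2.58], [-1.02, 4.17], [0.09, 2.62], [-3.14, 3.14]. Speed limits (rad/s): [2.57, 2.57, 3.14, 3.14, 3.14, 3.14].

## Interface

Orientations are given as [roll, pitch, yaw] about the fixed x, y, z axes, in that order (R = Rz(yaw) Ry(pitch) Rx(roll)).
In Python, from station import * gives the robot as it stands.
- The arm moves only by the tool carry_out, never from a script. Its argument "rows" is a list of rows, each a list of 3 entries, a list of its own where there are three numbers: the shift along the tool's x, y, z in units of 400 mm (1.0 is 400 mm), then the turn, a rotation vector about the tool's x, y, z in units of 90 degrees (1.0 is 90 degrees), then the closure, from -1 (fully open) to 1 (shut). In form: [[[tx, ty, tz], [ax, ay, az], claw], ...]. A call has 1 to 5 rows; each row is the pose to reach, as a shift and turn from the pose commanded when the call began, along the tool's axes at that moment; what a row does not reach only later rows make up. A row lasts 1/12 s, in which the tool goes at most 41.7 mm and 7.16 degrees, less where a joint would pass 70% of its speed; a pose out of reach is approached as far as the arm can. A call with a number of a shift or a turn outside -1 to 1 is refused whole. A call with a gripper value outside its range is refused whole. The fingers move at their own pace and stop on an object; the grip force is fixed at half the most. Time passes only in rows, so rows that repeat a pose let the fingers close. It gives the time, the measured TCP pose, the force, the opening and the grip force at its end, in the units of the state.
- get_obs(): the state, without advancing time (a new reading comes with each control period).
- get_image(name): name is "scene" or "side" or "wrist"; returns a dict with "image" (480x640x3 uint8, red, green, blue), "intrinsics" (3x3 intrinsics, pixels), "extrinsics" (4x4, takes a point from world to camera coordinates). Camera axes: x right, y down, z forward; pixel columns grow to the right and rows downward; lengths in m; the calibration is good to about 2 mm. The wrist camera is an equidistant fisheye: a pixel r from the principal point sees the ray r / f radians off the axis. A picture is of the moment at which its call begins. There is no depth.
- job_done(): hands the job in; it is judged then, once.
The state is a dict: "t": time; "qpos": joint angles; "qd": joint speeds; "tau": joint torques, N m; "ee_pos": TCP position; "orientation": TCP orientation; "wrist_force": force on the tool from outside, world axes, zero at the start; "wrist_torque": the same for the moment, N m; "finger_gap": opening from 0.0 (shut) to 1.0 (fully open); "grip_force": force on a finger pad.
Only numpy, scipy, OpenCV 4.12 (cv2) and the standard library are available. Lean on these libraries where they do the work, as an engineer would, in place of code of your own. Each camera call takes 0.05 s, during which the arm holds its last target. There are 200 camera calls.

## Working session

There is one attempt and no reset: what is moved stays moved. The work goes in short steps, Python scripts to look and compute and a tool call to move; the robot and the scene stay as the last step left them, time stands still between calls to the robot, and variables do not carry over. Pictures are saved under pics/ and viewed, at most 10 in all, crops included, and the job is handed in when it is done.

Besides the shell and the picture viewer there is one more tool, called by a JSON object that holds its "op" and its "data", one argument or row to a line. carry_out: Moves the arm, as the interface text tells. Its arguments: {"type":"object","properties":{"rows":{"type":"array","items":{"type":"array"}}},"required":["rows"]}

```bash
mkdir -p pics
cat > h.py <<'E'
from station import *
import numpy as np, cv2
def snap(n,f):
    d=get_image(n); cv2.imwrite('pics/'+f,d['image'][:,:,::-1]); np.savez('pics/'+f+'.npz',**{k:np.array(v) for k,v in d.items()}); return d
def ray(d,u,v,fish=False):
    K=np.array(d['intrinsics']);E=np.array(d['extrinsics']);R=E[:3,:3];c=-R.T@E[:3,3]
    x=(u-K[0,2])/K[0,0];y=(v-K[1,2])/K[1,1]
    if fish:
        t=np.hypot(x,y);s=np.sin(t)/max(t,1e-9);r=np.array([x*s,y*s,np.cos(t)])
    else: r=np.array([x,y,1])
    r=R.T@r; return c,r/np.linalg.norm(r)
def onz(d,u,v,z,fish=False):
    c,r=ray(d,u,v,fish); return c+r*(z-c[2])/r[2]
def tri(rays):
    A=0;b=0
    for c,r in rays:
        P=np.eye(3)-np.outer(r,r);A=A+P;b=b+P@c
    p=np.linalg.solve(A,b);return p,[np.linalg.norm((np.eye(3)-np.outer(r,r))@(p-c)) for c,r in rays]
def proj(d,p):
    E=np.array(d['extrinsics']);q=E[:3,:3]@p+E[:3,3];return (np.array(d['intrinsics'])@q/q[2])[:2]
def load(f): return dict(np.load('pics/'+f+'.npz'))
E
python3 - <<'E'
from h import *
for n in ['scene','side','wrist']:
    d=snap(n,n+'0.png')
    E=np.array(d['extrinsics']);print(n,(-E[:3,:3].T@E[:3,3]).round(3),E[:3,:3].round(2).tolist(),np.array(d['intrinsics']).round(1).tolist())
o=get_obs();print(o)
E
```

```text
scene [ 0.093 -0.166  0.399] [[0.84, -0.55, 0.01], [-0.21, -0.34, -0.92], [0.51, 0.76, -0.4]] [[556.2, 0.0, 313.6], [0.0, 556.2, 235.0], [0.0, 0.0, 1.0]]
side [0.415 1.17  0.666] [[-0.99, -0.13, -0.0], [-0.08, 0.63, -0.77], [0.1, -0.76, -0.64]] [[566.1, 0.0, 322.2], [0.0, 566.1, 242.2], [0.0, 0.0, 1.0]]
wrist [0.138 0.612 0.373] [[0.32, 0.95, -0.0], [0.91, -0.31, 0.26], [0.25, -0.09, -0.96]] [[371.6, 0.0, 319.9], [0.0, 371.6, 238.9], [0.0, 0.0, 1.0]]
{'t': 0.15, 'qpos': array([ 1.12296935e+00,  5.32259592e-02,  1.61398250e+00, -2.89712765e-05,
        1.47599215e+00, -1.18987037e-01]), 'qd': array([ 0.00085235, -0.00044331, -0.0029158 ,  0.00029098,  0.00215709,
        0.00067666]), 'tau': array([ 5.48244352e-04, -3.94240522e+01, -3.70722628e+01, -9.44565045e-05,
        4.63561766e-03,  9.64785926e-06]), 'ee_pos': array([0.20163961, 0.59109415, 0.24733021]), 'orientation': array([-3.13999264e+00, -1.62242551e-04,  2.81275535e+00]), 'wrist_force': array([ 0.44029888, -0.72112116,  1.2045471 ]), 'wrist_torque': array([ 0.03787675, -0.04488376,  0.04729426]), 'grip_force': 0.0, 'finger_gap': 1.0025910526577857}
```

View pics/scene0.png

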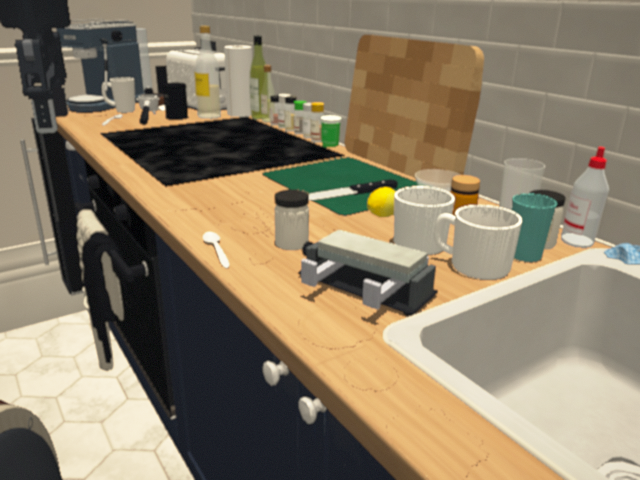

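View pics/side0.png

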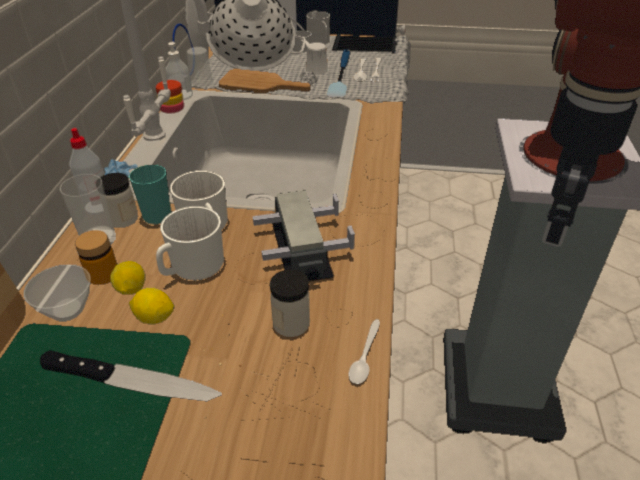

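The scene view shows the holder, with the stone top at about (318–426, 233–280) and the tabs at (310,270) and (372,292). In the side view the stone is at (276–324, 192–262), with the tabs at (337,208) and (351,238). I'll zoom in on both.

Run:
```python
import cv2,numpy as np
a=cv2.imread('pics/scene0.png')[215:315,290:450];b=cv2.imread('pics/side0.png')[180:280,240:370]
cv2.imwrite('pics/c1.png',cv2.resize(a,None,fx=5,fy=5,interpolation=cv2.INTER_CUBIC))
cv2.imwrite('pics/c2.png',cv2.resize(b,None,fx=6,fy=6,interpolation=cv2.INTER_CUBIC)[:600])
```

```text
(no output)
```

View pics/c1.png

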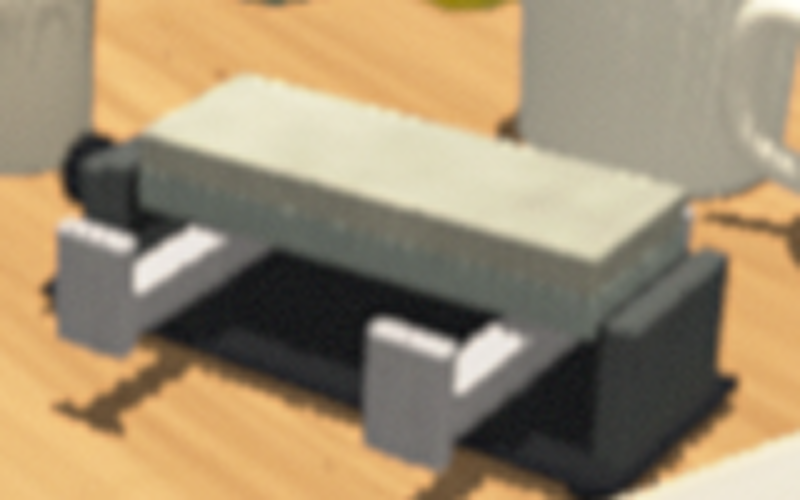

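View pics/c2.png

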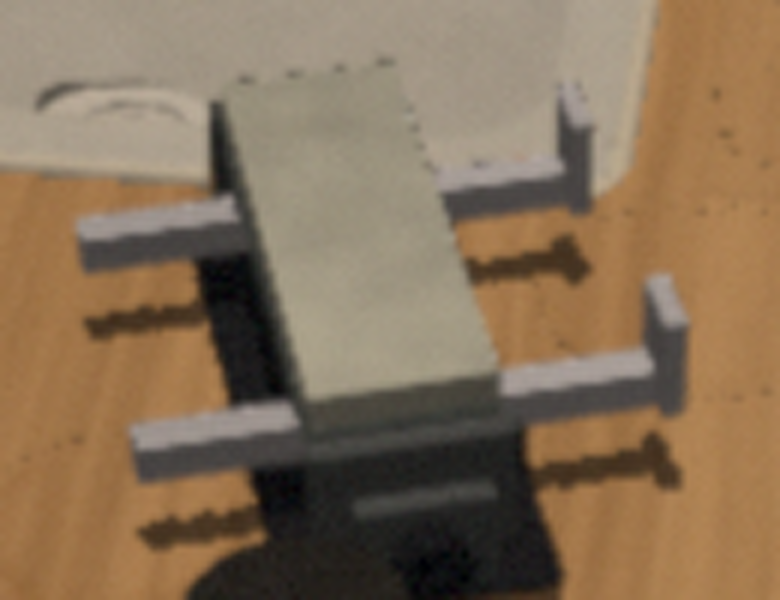

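The crops show clear stone-top corners and near top edges on both tabs. Next I triangulate the points that match across the two views.

Run:
```python
from h import *
s=load('scene0.png');q=load('side0.png')
S=lambda u,v:(290+(u+.5)/5-.5,215+(v+.5)/5-.5); Q=lambda u,v:(240+(u+.5)/6-.5,180+(v+.5)/6-.5)
pts=dict(nl=((140,140),(497,372)),fl=((245,75),(305,402)),nr=((600,262),(395,60)),fr=((690,190),(222,95)),
LtabL=((58,222),(688,322)),LtabR=((133,245),(668,275)),RtabL=((367,325),(592,122)),RtabR=((452,355),(575,85)))
P={}
for k,(a,b) in pts.items():
    p,e=tri([ray(s,*S(*a)),ray(q,*Q(*b))]);P[k]=p;print(k,p.round(4),np.round(e,4))
c=(P['nl']+P['fl']+P['nr']+P['fr'])/4;yv=(P['nl']+P['fl']-P['nr']-P['fr'])/2
print('c',c,'len',np.linalg.norm(yv),'w',np.linalg.norm((P['fl']+P['fr']-P['nl']-P['nr'])/2),'yaw',np.arctan2(-yv[0],yv[1]),'tilt',yv[2]/.15)
t=(P['LtabL']+P['LtabR']-P['RtabL']-P['RtabR'])/2;print('tab',t,np.linalg.norm(t),np.arctan2(-t[0],t[1]))
m=(P['LtabL']+P['LtabR']+P['RtabL']+P['RtabR'])/4;print('tabmid',m,'to c',c-m)
```

```text
nl [0.5086 0.4496 0.062 ] [0.0011 0.0011]
fl [0.5599 0.4699 0.0633] [0.0001 0.0001]
nr [0.5596 0.3096 0.0681] [0.0002 0.0002]
fr [0.611  0.3309 0.0665] [0.0017 0.0017]
LtabL [0.4591 0.4179 0.0605] [0.0003 0.0003]
LtabR [0.4678 0.3954 0.0601] [0.0015 0.0015]
RtabL [0.4958 0.3254 0.0608] [0.0006 0.0006]
RtabR [0.5044 0.303  0.0592] [0.0006 0.0006]
c [0.55978941 0.38999993 0.0649789 ] len 0.14864234774661797 w 0.05542553083547479 yaw 0.3507276177355291 tilt -0.03101451066116488
tab [-0.03664556  0.09242517  0.00031344] 0.09942538827558045 0.37747596230475705
tabmid [0.4817358  0.36041727 0.06015251] to c [0.07805361 0.02958266 0.00482638]
```

```bash
cat >> h.py <<'E'
from scipy.spatial.transform import Rotation as Ro
YAW=0.365-np.pi; XV=np.array([np.cos(.365),np.sin(.365),0]);YV=np.array([-XV[1],XV[0],0]);C=np.array([.5598,.39,.066]);M=np.array([.4817,.3604,.06])
def plan(p,rot=True):
    o=get_obs();R=Ro.from_euler('xyz',o['orientation']);d=R.inv().apply(np.array(p)-o['ee_pos'])/.4
    w=(R.inv()*Ro.from_euler('xyz',[np.pi,0,YAW])).as_rotvec()/(np.pi/2)
    print('t',round(o['t'],2),'at',o['ee_pos'].round(4),'shift',d.round(4),'turn',w.round(4),'F',o['wrist_force'].round(2))
E
python3 - <<'E'
from h import *
plan([.542,.4367,.2])
E
```

```text
t 0.15 at [0.2016 0.5911 0.2473] shift [-0.93   -0.0903  0.1183] turn [-0.0009 -0.0005 -0.4417] F [ 0.44 -0.72  1.2 ]
```

{"op": "carry_out", "data": {
  "rows": [
    [[-0.1, -0.01, 0], [0, 0, -0.07], 1],
    [[-0.2, -0.02, 0.02], [0, 0, -0.14], 1],
    [[-0.3, -0.03, 0.04], [0, 0, -0.21], 1],
    [[-0.4, -0.04, 0.06], [0, 0, -0.28], 1],
    [[-0.5, -0.05, 0.07], [0, 0, -0.35], 1]
  ]
}}

```text
t: 0.57
ee_pos: [0.3856, 0.5066, 0.2187]
orientation: [-3.14, -0.002, -2.915]
wrist_force: [-0.2, 0.5, -0.1]
finger_gap: 0.301
grip_force: 0.0
```

Run:
```python
from h import *
plan([.542,.4367,.17])
```

```text
t 0.57 at [0.3856 0.5066 0.2187] shift [-0.342  -0.258   0.1214] turn [-0.0006 -0.0012 -0.0879] F [-0.19  0.55 -0.06]
```

{"op": "carry_out", "data": {
  "rows": [
    [[-0.09, -0.07, 0.03], [0, 0, -0.06], 1],
    [[-0.18, -0.13, 0.06], [0, 0, -0.09], 1],
    [[-0.27, -0.2, 0.09], [0, 0, -0.09], 1],
    [[-0.33, -0.24, 0.12], [0, 0, -0.09], 1],
    [[-0.33, -0.24, 0.12], [0, 0, -0.09], 1]
  ]
}}

```text
t: 0.98
ee_pos: [0.5385, 0.4388, 0.1683]
orientation: [-3.138, -0.003, -2.785]
wrist_force: [-0.9, 0.2, -1.7]
finger_gap: -0.005
grip_force: 0.0
```

Run:
```python
from h import *
plan([.542,.4367,.1])
```

```text
t 0.98 at [0.5385 0.4388 0.1683] shift [-0.007  -0.0075  0.1706] turn [-0.002  -0.0021 -0.0053] F [-0.87  0.19 -1.73]
```

{"op": "carry_out", "data": {
  "rows": [
    [[-0.002, 0, 0.06], [0, 0, 0.005], 1],
    [[-0.002, 0, 0.12], [0, 0, 0.005], 1],
    [[-0.002, 0, 0.16], [0, 0, 0.005], 1],
    [[-0.002, 0, 0.16], [0, 0, 0.005], 1],
    [[-0.002, 0, 0.16], [0, 0, 0.005], 1]
  ]
}}

```text
t: 1.4
ee_pos: [0.534, 0.4432, 0.1067]
orientation: [-3.141, -0.003, -2.787]
wrist_force: [-1.1, 0.3, 0.2]
finger_gap: -0.001
grip_force: 0.0
```

Run:
```python
from h import *
plan([.542,.4367,.083])
for n in ['scene','side']: snap(n,n+'1.png')
a=cv2.imread('pics/scene1.png')[150:310,290:450];b=cv2.imread('pics/side1.png')[120:280,240:400]
cv2.imwrite('pics/c3.png',np.hstack([cv2.resize(i,(400,400),interpolation=cv2.INTER_CUBIC) for i in (a,b)]))
```

```text
t 1.4 at [0.534  0.4432 0.1067] shift [-0.0133 -0.0222  0.0593] turn [-0.0005 -0.002  -0.0064] F [-1.11  0.27  0.2 ]
```

View pics/c3.png

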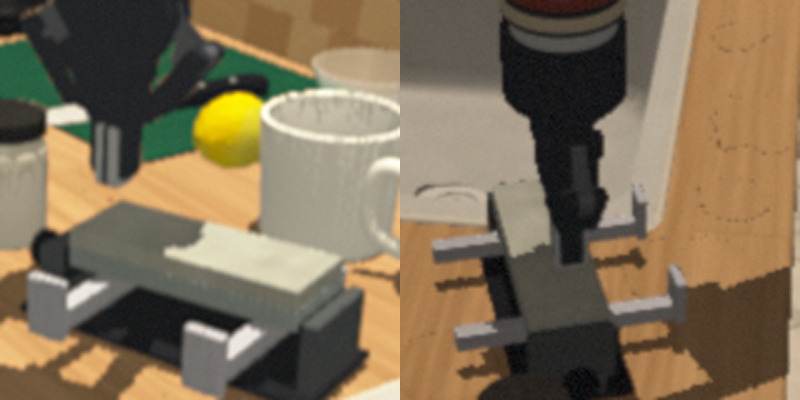

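The closed fingertips hang over the left part of the stone. In the left half of the crop the tip is at about (110,184). I correct xy and lower to just above the stone.

{"op": "carry_out", "data": {
  "rows": [
    [[-0.013, -0.022, 0], [0, 0, 0], 1],
    [[-0.013, -0.022, 0.02], [0, 0, 0], 1],
    [[-0.013, -0.022, 0.04], [0, 0, 0], 1],
    [[-0.013, -0.022, 0.045], [0, 0, 0], 1],
    [[-0.013, -0.022, 0.045], [0, 0, 0], 1]
  ]
}}

```text
t: 1.92
ee_pos: [0.5423, 0.4365, 0.0885]
orientation: [-3.141, -0.003, -2.787]
wrist_force: [0.3, -0.5, -0.8]
finger_gap: -0.0
grip_force: 0.0
```

Run:
```python
from h import *
plan([.542,.4367,.083])
```

```text
t 1.92 at [0.5423 0.4365 0.0885] shift [0.0004 0.0008 0.0138] turn [-0.0003 -0.0018 -0.0068] F [ 0.31 -0.55 -0.75]
```

{"op": "carry_out", "data": {
  "rows": [
    [[0, 0, 0.0025], [0, 0, 0], 1],
    [[0, 0, 0.005], [0, 0, 0], 1],
    [[0, 0, 0.0075], [0, 0, 0], 1],
    [[0, 0, 0.01], [0, 0, 0], 1],
    [[0, 0, 0.01], [0, 0, 0], 1]
  ]
}}

```text
t: 2.33
ee_pos: [0.5431, 0.4371, 0.0862]
orientation: [-3.142, -0.0, -2.787]
wrist_force: [-0.4, -0.0, 0.4]
finger_gap: 0.004
grip_force: 0.0
```

{"op": "carry_out", "data": {
  "rows": [
    [[0, 0, 0.0025], [0, 0, 0], 1],
    [[0, 0, 0.005], [0, 0, 0], 1],
    [[0, 0, 0.005], [0, 0, 0], 1]
  ]
}}

```text
t: 2.58
ee_pos: [0.543, 0.437, 0.0841]
orientation: [-3.142, -0.0, -2.787]
wrist_force: [-0.3, -0.6, 0.5]
finger_gap: 0.001
grip_force: 0.0
```

{"op": "carry_out", "data": {
  "rows": [
    [[0, 0, 0.0025], [0, 0, 0], 1],
    [[0, 0, 0.005], [0, 0, 0], 1],
    [[0, 0, 0.005], [0, 0, 0], 1]
  ]
}}

```text
t: 2.83
ee_pos: [0.5432, 0.4371, 0.0822]
orientation: [3.142, 0.0, -2.787]
wrist_force: [0.6, -0.2, 0.4]
finger_gap: 0.001
grip_force: 0.0
```

{"op": "carry_out", "data": {
  "rows": [
    [[0, 0, 0.0025], [0, 0, 0], 1],
    [[0, 0, 0.005], [0, 0, 0], 1],
    [[0, 0, 0.005], [0, 0, 0], 1]
  ]
}}

```text
t: 3.08
ee_pos: [0.5433, 0.4372, 0.0812]
orientation: [-3.142, 0.0, -2.787]
wrist_force: [-1.7, -0.6, 4.1]
finger_gap: -0.003
grip_force: 2.2
```

{"op": "carry_out", "data": {
  "rows": [
    [[0, 0, 0.0025], [0, 0, 0], 1],
    [[0, 0, 0.005], [0, 0, 0], 1],
    [[0, 0, 0.005], [0, 0, 0], 1]
  ]
}}

```text
t: 3.33
ee_pos: [0.5433, 0.4372, 0.0793]
orientation: [-3.141, 0.0, -2.787]
wrist_force: [-2.0, -0.6, 5.4]
finger_gap: -0.001
grip_force: 2.6
```

{"op": "carry_out", "data": {
  "rows": [
    [[0, 0, 0.0025], [0, 0, 0], 1],
    [[0, 0, 0.005], [0, 0, 0], 1],
    [[0, 0, 0.005], [0, 0, 0], 1]
  ]
}}

```text
t: 3.58
ee_pos: [0.5433, 0.4372, 0.0774]
orientation: [-3.142, 0.0, -2.787]
wrist_force: [-2.5, -2.2, 5.3]
finger_gap: -0.0
grip_force: 2.9
```

{"op": "carry_out", "data": {
  "rows": [
    [[0, 0, -0.05], [0, 0, 0], 1],
    [[0, -0.08, -0.055], [0, 0, 0], 1],
    [[0, -0.17, -0.055], [0, 0, 0], 1],
    [[0, -0.25, -0.055], [0, 0, 0], 1],
    [[0, -0.25, -0.055], [0, 0, 0], 1]
  ]
}}

```text
t: 4.0
ee_pos: [0.5797, 0.3387, 0.098]
orientation: [-3.139, -0.0, -2.792]
wrist_force: [0.4, 0.0, -0.6]
finger_gap: -0.001
grip_force: 0.0
```

{"op": "carry_out", "data": {
  "rows": [
    [[0, 0, 0.005], [0, 0, 0], 1],
    [[0, 0, 0.01], [0, 0, 0], 1],
    [[0, 0, 0.01], [0, 0, 0], 1]
  ]
}}

```text
t: 4.25
ee_pos: [0.577, 0.3441, 0.0933]
orientation: [3.141, -0.001, -2.786]
wrist_force: [-0.0, -0.2, -0.4]
finger_gap: 0.003
grip_force: 0.0
```

{"op": "carry_out", "data": {
  "rows": [
    [[0, 0, 0.0025], [0, 0, 0], 1],
    [[0, 0, 0.005], [0, 0, 0], 1],
    [[0, 0, 0.0075], [0, 0, 0], 1],
    [[0, 0, 0.0075], [0, 0, 0], 1]
  ]
}}

```text
t: 4.58
ee_pos: [0.5775, 0.3438, 0.0909]
orientation: [-3.142, -0.0, -2.786]
wrist_force: [-0.1, 0.1, 0.4]
finger_gap: 0.003
grip_force: 0.0
```

{"op": "carry_out", "data": {
  "rows": [
    [[0, 0, 0.0025], [0, 0, 0], 1],
    [[0, 0, 0.005], [0, 0, 0], 1],
    [[0, 0, 0.0075], [0, 0, 0], 1],
    [[0, 0, 0.0075], [0, 0, 0], 1]
  ]
}}

```text
t: 4.92
ee_pos: [0.5777, 0.3432, 0.088]
orientation: [-3.142, -0.0, -2.787]
wrist_force: [-0.4, -1.2, 0.1]
finger_gap: -0.002
grip_force: 0.0
```

{"op": "carry_out", "data": {
  "rows": [
    [[0, 0, 0.0025], [0, 0, 0], 1],
    [[0, 0, 0.005], [0, 0, 0], 1],
    [[0, 0, 0.005], [0, 0, 0], 1]
  ]
}}

```text
t: 5.17
ee_pos: [0.5778, 0.3432, 0.086]
orientation: [-3.142, -0.0, -2.787]
wrist_force: [0.6, -0.2, 0.2]
finger_gap: -0.003
grip_force: 0.0
```

{"op": "carry_out", "data": {
  "rows": [
    [[0, 0, 0.0025], [0, 0, 0], 1],
    [[0, 0, 0.005], [0, 0, 0], 1],
    [[0, 0, 0.005], [0, 0, 0], 1]
  ]
}}

```text
t: 5.42
ee_pos: [0.5777, 0.3432, 0.084]
orientation: [-3.142, -0.0, -2.787]
wrist_force: [-0.0, 0.2, -0.4]
finger_gap: -0.0
grip_force: 0.0
```

{"op": "carry_out", "data": {
  "rows": [
    [[0, 0, 0.0025], [0, 0, 0], 1],
    [[0, 0, 0.005], [0, 0, 0], 1],
    [[0, 0, 0.005], [0, 0, 0], 1]
  ]
}}

```text
t: 5.67
ee_pos: [0.5777, 0.3432, 0.082]
orientation: [-3.142, -0.0, -2.787]
wrist_force: [0.9, -0.3, -0.5]
finger_gap: 0.003
grip_force: 0.0
```

{"op": "carry_out", "data": {
  "rows": [
    [[0, 0, 0.0025], [0, 0, 0], 1],
    [[0, 0, 0.005], [0, 0, 0], 1],
    [[0, 0, 0.005], [0, 0, 0], 1]
  ]
}}

```text
t: 5.92
ee_pos: [0.578, 0.3434, 0.0804]
orientation: [3.142, 0.0, -2.787]
wrist_force: [-0.9, -0.1, 0.0]
finger_gap: -0.002
grip_force: 0.0
```

{"op": "carry_out", "data": {
  "rows": [
    [[0, 0, 0.0025], [0, 0, 0], 1],
    [[0, 0, 0.005], [0, 0, 0], 1],
    [[0, 0, 0.005], [0, 0, 0], 1]
  ]
}}

```text
t: 6.17
ee_pos: [0.5781, 0.3432, 0.0794]
orientation: [-3.141, -0.0, -2.787]
wrist_force: [-1.6, -1.3, 5.1]
finger_gap: 0.0
grip_force: 2.6
```

{"op": "carry_out", "data": {
  "rows": [
    [[0, 0, 0.0025], [0, 0, 0], 1],
    [[0, 0, 0.005], [0, 0, 0], 1],
    [[0, 0, 0.005], [0, 0, 0], 1]
  ]
}}

```text
t: 6.42
ee_pos: [0.5782, 0.3429, 0.0779]
orientation: [-3.14, -0.0, -2.787]
wrist_force: [-2.9, -2.5, 8.1]
finger_gap: -0.001
grip_force: 3.9
```

{"op": "carry_out", "data": {
  "rows": [
    [[0, 0, 0.0025], [0, 0, 0], 1],
    [[0, 0, 0.005], [0, 0, 0], 1],
    [[0, 0, 0.005], [0, 0, 0], 1]
  ]
}}

```text
t: 6.67
ee_pos: [0.5783, 0.3429, 0.0774]
orientation: [-3.14, -0.001, -2.787]
wrist_force: [-5.9, -5.4, 14.1]
finger_gap: -0.002
grip_force: 7.0
```

{"op": "carry_out", "data": {
  "rows": [
    [[0, 0, 0.0025], [0, 0, 0], 1],
    [[0, 0, 0.005], [0, 0, 0], 1],
    [[0, 0, 0.005], [0, 0, 0], 1]
  ]
}}

```text
t: 6.92
ee_pos: [0.5784, 0.3428, 0.0769]
orientation: [-3.14, -0.001, -2.787]
wrist_force: [-10.4, -6.2, 20.9]
finger_gap: 0.001
grip_force: 10.2
```

{"op": "carry_out", "data": {
  "rows": [
    [[0, 0, -0.02], [0, 0, 0], 1],
    [[0, 0.06, -0.04], [0, 0, 0], 1],
    [[0, 0.15, -0.04], [0, 0, 0], 1],
    [[0, 0.25, -0.04], [0, 0, 0], 1],
    [[0, 0.25, -0.04], [0, 0, 0], 1]
  ]
}}

```text
t: 7.33
ee_pos: [0.5406, 0.4425, 0.0888]
orientation: [3.138, 0.001, -2.782]
wrist_force: [0.7, 1.2, -0.1]
finger_gap: 0.001
grip_force: 0.0
```

{"op": "carry_out", "data": {
  "rows": [
    [[0, 0, 0.005], [0, 0, 0], 1],
    [[0, 0, 0.01], [0, 0, 0], 1],
    [[0, 0, 0.015], [0, 0, 0], 1],
    [[0, 0, 0.015], [0, 0, 0], 1]
  ]
}}

```text
t: 7.67
ee_pos: [0.5432, 0.4356, 0.0811]
orientation: [-3.141, -0.002, -2.789]
wrist_force: [-0.2, -0.1, 0.9]
finger_gap: -0.004
grip_force: 0.0
```

{"op": "carry_out", "data": {
  "rows": [
    [[0, 0, 0.0025], [0, 0, 0], 1],
    [[0, 0, 0.005], [0, 0, 0], 1],
    [[0, 0, 0.0075], [0, 0, 0], 1],
    [[0, 0, 0.0075], [0, 0, 0], 1]
  ]
}}

```text
t: 8.0
ee_pos: [0.5432, 0.4367, 0.079]
orientation: [-3.142, -0.0, -2.788]
wrist_force: [0.2, -0.4, 0.8]
finger_gap: 0.001
grip_force: 0.0
```

{"op": "carry_out", "data": {
  "rows": [
    [[0, 0, 0.0025], [0, 0, 0], 1],
    [[0, 0, 0.005], [0, 0, 0], 1],
    [[0, 0, 0.005], [0, 0, 0], 1]
  ]
}}

```text
t: 8.25
ee_pos: [0.5431, 0.437, 0.0771]
orientation: [-3.142, -0.0, -2.787]
wrist_force: [-0.5, 0.8, -1.3]
finger_gap: -0.001
grip_force: 0.0
```

{"op": "carry_out", "data": {
  "rows": [
    [[0, 0, 0.0025], [0, 0, 0], 1],
    [[0, 0, 0.005], [0, 0, 0], 1],
    [[0, 0, 0.005], [0, 0, 0], 1]
  ]
}}

```text
t: 8.5
ee_pos: [0.5432, 0.4373, 0.0761]
orientation: [3.141, 0.0, -2.787]
wrist_force: [-1.8, -0.9, 4.8]
finger_gap: 0.003
grip_force: 2.1
```

{"op": "carry_out", "data": {
  "rows": [
    [[0, 0, 0.0025], [0, 0, 0], 1],
    [[0, 0, 0.005], [0, 0, 0], 1],
    [[0, 0, 0.005], [0, 0, 0], 1]
  ]
}}

```text
t: 8.75
ee_pos: [0.5432, 0.4375, 0.0758]
orientation: [3.141, -0.0, -2.787]
wrist_force: [-4.7, -3.0, 11.3]
finger_gap: -0.001
grip_force: 5.5
```

{"op": "carry_out", "data": {
  "rows": [
    [[0, 0, 0.0025], [0, 0, 0], 1],
    [[0, 0, 0.005], [0, 0, 0], 1],
    [[0, 0, 0.005], [0, 0, 0], 1]
  ]
}}

```text
t: 9.0
ee_pos: [0.5433, 0.4376, 0.0753]
orientation: [3.141, -0.0, -2.787]
wrist_force: [-8.8, -3.5, 17.9]
finger_gap: 0.002
grip_force: 8.5
```

{"op": "carry_out", "data": {
  "rows": [
    [[0, 0, 0.0025], [0, 0, 0], 1],
    [[0, 0, 0.005], [0, 0, 0], 1],
    [[0, 0, 0.005], [0, 0, 0], 1]
  ]
}}

```text
t: 9.25
ee_pos: [0.5433, 0.4377, 0.0748]
orientation: [3.141, -0.001, -2.787]
wrist_force: [-10.6, -6.8, 23.4]
finger_gap: 0.001
grip_force: 11.5
```

{"op": "carry_out", "data": {
  "rows": [
    [[0, 0, -0.02], [0, 0, 0], 1],
    [[0, -0.06, -0.04], [0, 0, 0], 1],
    [[0, -0.15, -0.04], [0, 0, 0], 1],
    [[0, -0.25, -0.04], [0, 0, 0], 1],
    [[0, -0.25, -0.04], [0, 0, 0], 1]
  ]
}}

```text
t: 9.67
ee_pos: [0.5801, 0.3381, 0.0852]
orientation: [-3.139, 0.0, -2.792]
wrist_force: [0.1, 0.3, -0.5]
finger_gap: -0.003
grip_force: 0.0
```

{"op": "carry_out", "data": {
  "rows": [
    [[0, 0, 0.005], [0, 0, 0], 1],
    [[0, 0, 0.01], [0, 0, 0], 1],
    [[0, 0, 0.01], [0, 0, 0], 1]
  ]
}}

```text
t: 9.92
ee_pos: [0.577, 0.344, 0.0803]
orientation: [3.141, -0.001, -2.786]
wrist_force: [-1.0, -0.3, 0.2]
finger_gap: 0.004
grip_force: 0.0
```

{"op": "carry_out", "data": {
  "rows": [
    [[0, 0, 0.0025], [0, 0, 0], 1],
    [[0, 0, 0.005], [0, 0, 0], 1],
    [[0, 0, 0.0075], [0, 0, 0], 1],
    [[0, 0, 0.0075], [0, 0, 0], 1]
  ]
}}

```text
t: 10.25
ee_pos: [0.5776, 0.3439, 0.0781]
orientation: [3.142, -0.0, -2.786]
wrist_force: [-0.5, -0.3, -0.3]
finger_gap: -0.001
grip_force: 0.0
```

{"op": "carry_out", "data": {
  "rows": [
    [[0, 0, 0.0025], [0, 0, 0], 1],
    [[0, 0, 0.005], [0, 0, 0], 1],
    [[0, 0, 0.005], [0, 0, 0], 1]
  ]
}}

```text
t: 10.5
ee_pos: [0.5779, 0.3437, 0.0776]
orientation: [3.141, -0.0, -2.787]
wrist_force: [-3.5, -0.8, 4.9]
finger_gap: -0.002
grip_force: 2.8
```

{"op": "carry_out", "data": {
  "rows": [
    [[0, 0, 0.0025], [0, 0, 0], 1],
    [[0, 0, 0.005], [0, 0, 0], 1],
    [[0, 0, 0.005], [0, 0, 0], 1]
  ]
}}

```text
t: 10.75
ee_pos: [0.5779, 0.3436, 0.0772]
orientation: [-3.142, -0.001, -2.787]
wrist_force: [-7.5, -3.8, 13.0]
finger_gap: -0.002
grip_force: 6.3
```

{"op": "carry_out", "data": {
  "rows": [
    [[0, 0, 0.0025], [0, 0, 0], 1],
    [[0, 0, 0.005], [0, 0, 0], 1],
    [[0, 0, 0.005], [0, 0, 0], 1]
  ]
}}

```text
t: 11.0
ee_pos: [0.578, 0.3435, 0.0769]
orientation: [-3.141, -0.001, -2.787]
wrist_force: [-10.2, -5.7, 19.7]
finger_gap: 0.002
grip_force: 10.0
```

{"op": "carry_out", "data": {
  "rows": [
    [[0, 0, -0.02], [0, 0, 0], 1],
    [[0, 0.06, -0.04], [0, 0, 0], 1],
    [[0, 0.15, -0.04], [0, 0, 0], 1],
    [[0, 0.25, -0.04], [0, 0, 0], 1],
    [[0, 0.25, -0.04], [0, 0, 0], 1]
  ]
}}

```text
t: 11.42
ee_pos: [0.5407, 0.4425, 0.0889]
orientation: [3.138, 0.001, -2.782]
wrist_force: [0.1, -0.3, 0.9]
finger_gap: -0.003
grip_force: 0.0
```

{"op": "carry_out", "data": {
  "rows": [
    [[0, 0, 0.005], [0, 0, 0], 1],
    [[0, 0, 0.01], [0, 0, 0], 1],
    [[0, 0, 0.015], [0, 0, 0], 1],
    [[0, 0, 0.02], [0, 0, 0], 1],
    [[0, 0, 0.02], [0, 0, 0], 1]
  ]
}}

```text
t: 11.83
ee_pos: [0.5433, 0.4357, 0.0793]
orientation: [-3.141, -0.001, -2.789]
wrist_force: [-0.2, -0.2, 0.7]
finger_gap: 0.0
grip_force: 0.0
```

{"op": "carry_out", "data": {
  "rows": [
    [[0, 0, 0.0025], [0, 0, 0], 1],
    [[0, 0, 0.005], [0, 0, 0], 1],
    [[0, 0, 0.0075], [0, 0, 0], 1],
    [[0, 0, 0.0075], [0, 0, 0], 1]
  ]
}}

```text
t: 12.17
ee_pos: [0.5431, 0.4369, 0.0771]
orientation: [-3.142, -0.0, -2.787]
wrist_force: [0.6, -0.3, 0.2]
finger_gap: 0.002
grip_force: 0.0
```

{"op": "carry_out", "data": {
  "rows": [
    [[0, 0, 0.0025], [0, 0, 0], 1],
    [[0, 0, 0.005], [0, 0, 0], 1],
    [[0, 0, 0.005], [0, 0, 0], 1]
  ]
}}

```text
t: 12.42
ee_pos: [0.5433, 0.4372, 0.0758]
orientation: [3.142, 0.0, -2.787]
wrist_force: [-0.4, -0.6, 2.7]
finger_gap: 0.001
grip_force: 1.3
```

{"op": "carry_out", "data": {
  "rows": [
    [[0, 0, 0.0025], [0, 0, 0], 1],
    [[0, 0, 0.005], [0, 0, 0], 1],
    [[0, 0, 0.005], [0, 0, 0], 1]
  ]
}}

```text
t: 12.67
ee_pos: [0.5433, 0.4374, 0.0754]
orientation: [3.142, 0.0, -2.787]
wrist_force: [-4.7, -1.6, 9.3]
finger_gap: 0.0
grip_force: 4.7
```

{"op": "carry_out", "data": {
  "rows": [
    [[0, 0, 0.0025], [0, 0, 0], 1],
    [[0, 0, 0.005], [0, 0, 0], 1],
    [[0, 0, 0.005], [0, 0, 0], 1]
  ]
}}

```text
t: 12.92
ee_pos: [0.5433, 0.4376, 0.0751]
orientation: [3.142, -0.0, -2.787]
wrist_force: [-7.9, -3.3, 16.2]
finger_gap: -0.005
grip_force: 8.0
```

{"op": "carry_out", "data": {
  "rows": [
    [[0, 0, -0.02], [0, 0, 0], 1],
    [[0, 0, -0.06], [0, 0, 0], 1],
    [[0, 0, -0.1], [0, 0, 0], 1],
    [[0, 0, -0.12], [0, 0, 0], 1],
    [[0, 0, -0.12], [0, 0, 0], 1]
  ]
}}

```text
t: 13.33
ee_pos: [0.545, 0.4383, 0.1236]
orientation: [3.14, 0.006, -2.787]
wrist_force: [0.1, 0.2, 0.3]
finger_gap: 0.004
grip_force: 0.0
```

Run:
```python
from h import *
LT=M+.05*YV;RT=M-.05*YV
print(LT,RT); plan(np.r_[(LT-.04*XV)[:2],.13]); plan(np.r_[(LT-.04*XV)[:2],.054])
```

```text
[0.46385254 0.40710619 0.06      ] [0.49954746 0.31369381 0.06      ]
t 13.33 at [0.545  0.4383 0.1236] shift [ 0.3173 -0.0038 -0.018 ] turn [ 0.0009  0.0041 -0.0067] F [0.09 0.21 0.34]
t 13.33 at [0.545  0.4383 0.1236] shift [ 0.3185 -0.004   0.172 ] turn [ 0.0009  0.0041 -0.0067] F [0.09 0.21 0.34]
```

{"op": "carry_out", "data": {
  "rows": [
    [[0.08, 0, -0.01], [0, 0, 0], 1],
    [[0.16, 0, -0.01], [0, 0, 0], 1],
    [[0.24, 0, -0.01], [0, 0, 0], 1],
    [[0.32, -0.002, -0.01], [0, 0, 0], 1],
    [[0.32, -0.002, -0.01], [0, 0, 0], 1]
  ]
}}

```text
t: 13.75
ee_pos: [0.4173, 0.3893, 0.1201]
orientation: [-3.14, -0.008, -2.786]
wrist_force: [-0.4, -0.1, -1.2]
finger_gap: -0.003
grip_force: 0.0
```

Run:
```python
from h import *
LT=M+.05*YV
plan(np.r_[(LT-.035*XV)[:2],.05])
```

```text
t 13.75 at [0.4173 0.3893 0.1201] shift [-0.0385  0.0008  0.1751] turn [-0.001  -0.0051 -0.0057] F [-0.42 -0.1  -1.17]
```

{"op": "carry_out", "data": {
  "rows": [
    [[-0.015, 0, 0.06], [0, 0, 0], 1],
    [[-0.015, 0, 0.12], [0, 0, 0], 1],
    [[-0.015, 0, 0.17], [0, 0, 0], 1],
    [[-0.015, 0, 0.17], [0, 0, 0], 1],
    [[-0.015, 0, 0.17], [0, 0, 0], 1]
  ]
}}

```text
t: 14.17
ee_pos: [0.4283, 0.3934, 0.054]
orientation: [-3.141, -0.003, -2.787]
wrist_force: [0.2, -0.2, -0.1]
finger_gap: -0.004
grip_force: 0.0
```

Run:
```python
from h import *
LT=M+.05*YV
plan(np.r_[(LT-.015*XV)[:2],.05])
for n in ['scene','side']: snap(n,n+'2.png')
a=cv2.imread('pics/scene2.png')[180:320,270:430];b=cv2.imread('pics/side2.png')[150:290,260:420]
cv2.imwrite('pics/c4.png',np.hstack([cv2.resize(i,(400,350),interpolation=cv2.INTER_CUBIC) for i in (a,b)]))
```

```text
t 14.17 at [0.4283 0.3934 0.054 ] shift [-0.0579  0.001   0.0097] turn [-0.0005 -0.002  -0.0067] F [ 0.2  -0.22 -0.1 ]
```

View pics/c4.png

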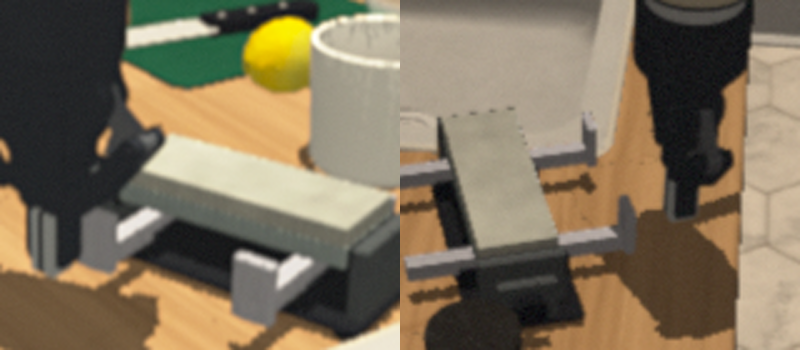

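The tool hangs about 30 mm in front of the left tab, below the tab's top and lined up with it (left half: tip (50,265), tab (98,240)). I approach in small steps.

{"op": "carry_out", "data": {
  "rows": [
    [[-0.02, 0, 0], [0, 0, 0], 1],
    [[-0.04, 0, 0.005], [0, 0, 0], 1],
    [[-0.05, 0, 0.005], [0, 0, 0], 1],
    [[-0.05, 0, 0.005], [0, 0, 0], 1],
    [[-0.05, 0, 0.005], [0, 0, 0], 1]
  ]
}}

```text
t: 14.68
ee_pos: [0.4484, 0.4012, 0.0537]
orientation: [3.141, 0.0, -2.787]
wrist_force: [0.2, 0.0, 0.2]
finger_gap: 0.0
grip_force: 0.0
```

{"op": "carry_out", "data": {
  "rows": [
    [[-0.0025, 0, 0], [0, 0, 0], 1],
    [[-0.005, 0, 0], [0, 0, 0], 1],
    [[-0.005, 0, 0], [0, 0, 0], 1]
  ]
}}

```text
t: 14.93
ee_pos: [0.4496, 0.4016, 0.0533]
orientation: [-3.142, -0.0, -2.787]
wrist_force: [0.2, -0.6, -0.8]
finger_gap: -0.002
grip_force: 0.0
```

{"op": "carry_out", "data": {
  "rows": [
    [[-0.0025, 0, 0], [0, 0, 0], 1],
    [[-0.005, 0, 0], [0, 0, 0], 1],
    [[-0.005, 0, 0], [0, 0, 0], 1]
  ]
}}

```text
t: 15.18
ee_pos: [0.4515, 0.4024, 0.0533]
orientation: [3.142, -0.0, -2.787]
wrist_force: [-0.0, 0.4, 0.5]
finger_gap: 0.002
grip_force: 0.0
```

{"op": "carry_out", "data": {
  "rows": [
    [[-0.0025, 0, 0], [0, 0, 0], 1],
    [[-0.0025, 0, 0], [0, 0, 0], 1]
  ]
}}

```text
t: 15.35
ee_pos: [0.4516, 0.4024, 0.0531]
orientation: [-3.141, -0.003, -2.787]
wrist_force: [-4.4, -2.2, 4.0]
finger_gap: -0.002
grip_force: 2.3
```

{"op": "carry_out", "data": {
  "rows": [
    [[-0.0025, 0, 0], [0, 0, 0], 1],
    [[-0.0025, 0, 0], [0, 0, 0], 1]
  ]
}}

```text
t: 15.52
ee_pos: [0.4517, 0.4024, 0.053]
orientation: [-3.141, -0.005, -2.787]
wrist_force: [-8.1, -2.9, 4.8]
finger_gap: -0.0
grip_force: 4.1
```

{"op": "carry_out", "data": {
  "rows": [
    [[-0.0025, 0, 0], [0, 0, 0], 1],
    [[-0.0025, 0, 0], [0, 0, 0], 1]
  ]
}}

```text
t: 15.68
ee_pos: [0.4523, 0.4027, 0.053]
orientation: [-3.141, -0.006, -2.787]
wrist_force: [-8.6, -2.5, 5.9]
finger_gap: 0.004
grip_force: 4.6
```

{"op": "carry_out", "data": {
  "rows": [
    [[-0.0025, 0, 0], [0, 0, 0], 1],
    [[-0.0025, 0, 0], [0, 0, 0], 1]
  ]
}}

```text
t: 15.85
ee_pos: [0.4532, 0.4031, 0.053]
orientation: [-3.141, -0.006, -2.787]
wrist_force: [-8.9, -4.0, 5.7]
finger_gap: -0.004
grip_force: 4.6
```

Left strip is tight: it held 5 N and then 8.6 N, and crept only about 1.5 mm when I pushed harder. I back off and go to the right tab.

{"op": "carry_out", "data": {
  "rows": [
    [[0.03, 0, 0], [0, 0, 0], 1],
    [[0.07, 0, 0], [0, 0, 0], 1],
    [[0.07, -0.08, 0], [0, 0, 0], 1],
    [[0.07, -0.16, 0], [0, 0, 0], 1],
    [[0.07, -0.25, 0], [0, 0, 0], 1]
  ]
}}

```text
t: 16.27
ee_pos: [0.4639, 0.3, 0.0535]
orientation: [3.142, 0.002, -2.785]
wrist_force: [-0.5, -0.3, -0.1]
finger_gap: -0.003
grip_force: 0.0
```

{"op": "carry_out", "data": {
  "rows": [
    [[0, 0, 0], [0, 0, 0], 1],
    [[0, 0, 0], [0, 0, 0], 1]
  ]
}}

```text
t: 16.43
ee_pos: [0.4647, 0.2991, 0.0535]
orientation: [3.141, 0.001, -2.79]
wrist_force: [0.0, -0.0, 0.5]
finger_gap: 0.003
grip_force: 0.0
```

Run:
```python
from h import *
RT=M-.05*YV
plan(np.r_[(RT-.017*XV)[:2],.052])
```

```text
t 16.43 at [0.4647 0.2991 0.0535] shift [-0.0519  0.0036  0.0039] turn [ 0.0001  0.0008 -0.0087] F [ 0.03 -0.03  0.52]
```

{"op": "carry_out", "data": {
  "rows": [
    [[-0.02, 0.003, 0.002], [0, 0, 0], 1],
    [[-0.04, 0.003, 0.002], [0, 0, 0], 1],
    [[-0.045, 0.003, 0.002], [0, 0, 0], 1],
    [[-0.045, 0.003, 0.002], [0, 0, 0], 1],
    [[-0.045, 0.003, 0.002], [0, 0, 0], 1]
  ]
}}

```text
t: 16.85
ee_pos: [0.4802, 0.3084, 0.0524]
orientation: [3.142, -0.0, -2.786]
wrist_force: [0.2, -0.4, -0.2]
finger_gap: 0.002
grip_force: 0.0
```

{"op": "carry_out", "data": {
  "rows": [
    [[-0.0025, 0, 0], [0, 0, 0], 1],
    [[-0.005, 0, 0], [0, 0, 0], 1],
    [[-0.005, 0, 0], [0, 0, 0], 1]
  ]
}}

```text
t: 17.1
ee_pos: [0.482, 0.3084, 0.0525]
orientation: [-3.142, 0.0, -2.787]
wrist_force: [-0.4, -0.1, 0.3]
finger_gap: 0.003
grip_force: 0.0
```

{"op": "carry_out", "data": {
  "rows": [
    [[-0.0025, 0, 0], [0, 0, 0], 1],
    [[-0.0025, 0, 0], [0, 0, 0], 1]
  ]
}}

```text
t: 17.27
ee_pos: [0.4831, 0.3087, 0.0526]
orientation: [3.142, 0.0, -2.787]
wrist_force: [-0.5, -1.0, -0.1]
finger_gap: 0.003
grip_force: 0.0
```

{"op": "carry_out", "data": {
  "rows": [
    [[-0.0025, 0, 0], [0, 0, 0], 1],
    [[-0.005, 0, 0], [0, 0, 0], 1],
    [[-0.005, 0, 0], [0, 0, 0], 1]
  ]
}}

```text
t: 17.52
ee_pos: [0.4851, 0.3094, 0.0526]
orientation: [-3.142, 0.0, -2.787]
wrist_force: [0.6, 0.3, -0.3]
finger_gap: 0.0
grip_force: 0.0
```

{"op": "carry_out", "data": {
  "rows": [
    [[-0.0025, 0, 0], [0, 0, 0], 1],
    [[-0.0025, 0, 0], [0, 0, 0], 1]
  ]
}}

```text
t: 17.68
ee_pos: [0.486, 0.3097, 0.0526]
orientation: [-3.142, 0.0, -2.787]
wrist_force: [-0.3, 0.1, -0.9]
finger_gap: 0.002
grip_force: 0.0
```

{"op": "carry_out", "data": {
  "rows": [
    [[-0.0025, 0, 0], [0, 0, 0], 1],
    [[-0.0025, 0, 0], [0, 0, 0], 1]
  ]
}}

```text
t: 17.85
ee_pos: [0.4869, 0.31, 0.0525]
orientation: [3.142, 0.0, -2.787]
wrist_force: [-0.4, -0.2, 0.7]
finger_gap: -0.001
grip_force: 0.0
```

{"op": "carry_out", "data": {
  "rows": [
    [[-0.0025, 0, 0], [0, 0, 0], 1],
    [[-0.0025, 0, 0], [0, 0, 0], 1]
  ]
}}

```text
t: 18.02
ee_pos: [0.4878, 0.3104, 0.0525]
orientation: [3.142, 0.0, -2.787]
wrist_force: [-0.1, -0.7, 0.1]
finger_gap: 0.002
grip_force: 0.0
```

{"op": "carry_out", "data": {
  "rows": [
    [[-0.0025, 0, 0], [0, 0, 0], 1],
    [[-0.0025, 0, 0], [0, 0, 0], 1]
  ]
}}

```text
t: 18.18
ee_pos: [0.488, 0.3105, 0.0523]
orientation: [-3.142, -0.002, -2.787]
wrist_force: [-3.2, -0.6, 1.8]
finger_gap: -0.002
grip_force: 1.6
```

Contact with the tab. One more step, then hold.

{"op": "carry_out", "data": {
  "rows": [
    [[-0.0012, 0, 0], [0, 0, 0], 1],
    [[-0.0012, 0, 0], [0, 0, 0], 1],
    [[-0.0012, 0, 0], [0, 0, 0], 1],
    [[-0.0012, 0, 0], [0, 0, 0], 1]
  ]
}}

```text
t: 18.52
ee_pos: [0.488, 0.3105, 0.0523]
orientation: [-3.141, -0.003, -2.787]
wrist_force: [-5.6, -2.5, 3.5]
finger_gap: 0.001
grip_force: 2.7
```

The right strip held about 6 N without moving. I back straight off and lift clear.

{"op": "carry_out", "data": {
  "rows": [
    [[0.03, 0, 0], [0, 0, 0], 1],
    [[0.08, 0, 0], [0, 0, 0], 1],
    [[0.12, 0, -0.08], [0, 0, 0], 1],
    [[0.12, 0, -0.17], [0, 0, 0], 1],
    [[0.12, 0, -0.25], [0, 0, 0], 1]
  ]
}}

```text
t: 18.93
ee_pos: [0.4432, 0.2939, 0.1532]
orientation: [-3.142, -0.0, -2.787]
wrist_force: [1.2, 0.3, 1.0]
finger_gap: 0.001
grip_force: 0.0
```

{"op": "carry_out", "data": {
  "rows": [
    [[0, 0, 0], [0, 0, 0], 1],
    [[0, 0, 0], [0, 0, 0], 1],
    [[0, 0, 0], [0, 0, 0], 1],
    [[0, 0, 0], [0, 0, 0], 1],
    [[0, 0, 0], [0, 0, 0], 1]
  ]
}}

```text
t: 19.35
ee_pos: [0.4432, 0.2937, 0.1505]
orientation: [-3.141, -0.003, -2.787]
wrist_force: [-0.4, -0.6, -0.9]
finger_gap: 0.0
grip_force: 0.0
```

Run:
```python
from h import *
for n in ['scene','side']: snap(n,n+'3.png')
a=cv2.imread('pics/scene3.png')[180:320,270:430];b=cv2.imread('pics/side3.png')[150:290,260:420]
cv2.imwrite('pics/c5.png',np.hstack([cv2.resize(i,(400,350),interpolation=cv2.INTER_CUBIC) for i in (a,b)]))
o=get_obs();print(o['t'],o['ee_pos'],o['wrist_force'],abs(o['qd']).max())
```

```text
19.45 [0.4434116 0.2938671 0.1509062] [ 0.04490328 -0.34954236 -0.32187591] 0.005040797965401756
```

View pics/c5.png

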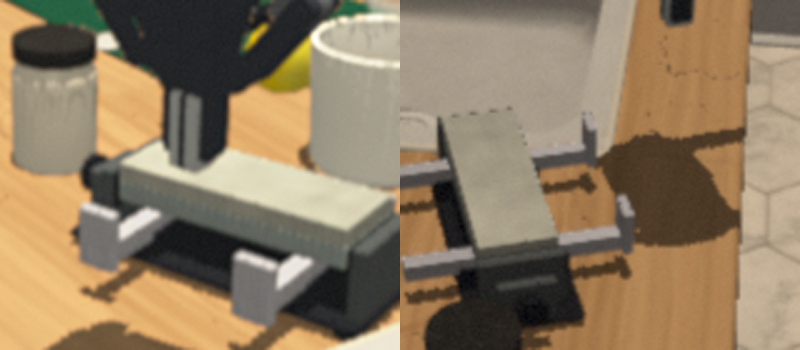

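The stone lies low and level, both tabs are in place ((100,235) and (255,285) in the left half), and the tool is clear of everything. I hand the job in.

```bash
python3 -c "
from station import *
print(job_done())"
```

```text
the job is handed in; nothing more can be done
None
```

The stone is bedded and I've handed the job in, without a verdict shown: the left strip held 8 to 9 N before creeping about 1.5 mm when I pushed past the 4 N check, the right held about 6 N without moving, and the hardest press on the stone was about 27 N.

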